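Dock the card reader and pair it with the pen

TASK

The card reader was tossed onto its charging dock and makes no contact. Slide it home so that it sits square against both the dock's back stop and its side stop, with the sprung contacts pushed in; then take the red pen and with its point push the recessed orange pairing button all the way in and keep it in for a full second. Afterwards lay the pen down flat on the bare counter, leaving the reader seated, and do not disturb the dip cups or the tape roll.

Things in the scene. Friction and masses are not known exactly. Their poses are not given: they have to be found in the camera images.
- dock: Charging dock (grey deck, black stops) screwed to the counter. Origin on the counter, right under the origin of a seated reader; x from the robot's side to the back stop, y to the side stop, z up. Deck 195x155 mm, x -105..+90, y -75..+80, top z 10. Back stop: face at x +62, y -45..+33, top z 26. Side stop: the tall housing y +33..+78, x -35..+78, top z 52; button well in its -x face.
- card_reader: Loose dark card reader with keys, 123x66x20 mm, 0.19 kg, lying face up on the dock's deck. Origin at the centre of its underside, x along its length to the end that meets the back stop (62 mm from origin; other end -60 mm), y to the long side (33 mm) that meets the side stop. Seated: origin at x 0, y 0, z 10 mm of the dock, axes alike.
- contacts (a joint): Sprung charging contacts, a grey bar with brass pads in the middle of the back stop. 0: standing out 4 mm from the stop's face; 0.004 m: pushed in level with it by a seated reader. Weak spring, 0.2 N.
- button_well (a point): Mouth of the pairing button's round well, 14 mm wide, with a white ring, in the dock housing's front face, 31 mm above the counter. The well runs level along the dock's +x; the button's face lies 6 mm inside.
- pair_button (a joint): Travel of the orange pairing button along the dock's +x: 0 out, 0.0035 m fully in; springs back. 2 N to start, 4 N fully in.
- button_cap: The orange button itself, 12 mm across, at the bottom of its well. Origin at the centre of its face, axes as the dock's.
- pen: Loose red pen, 145 mm long, 9 to 11 mm thick, 14 g, lying on the counter right of the dock. Origin on its underside, at mid length; y along the pen to the point at y +72.5 mm, 4.4 mm above the underside and 1.3 mm to the -x side. The last 16 mm taper to the point; y -72 is the push-cap end. Grip it across x near the middle.
- pen_point (a point): The pen's writing point.
- dip_cups: Bystander: stack of clear dip cups, 66 mm wide, 73 mm tall, left of the dock. Origin at its base centre.
- tape_roll: Bystander: roll of brown tape lying flat, 92 mm wide, 48 mm tall, behind the dock. Origin at its base centre.

How it is judged:
By the outcome, as a careful person would: the job done as asked, in the order asked, and still so for the second after the job is handed in, with the robot touching nothing.
It also fails if it takes over 72 s, if anything falls off the work surface, if the arm or the gripper's body presses on something with over 40 N, if the wrist force passes 120 N, or if a joint passes its speed limit or range.

ROBOT

A 6-joint arm with a two-finger parallel gripper is mounted at the origin on a cart in front of the work surface, level with it; the furniture and walls round the work are solid. World frame = base frame: x ahead of the robot, y to its left, z up, the work surface at z = 0. Lengths are in m, angles in rad, forces in N, time in s.
With the tool pointing down it reaches from about 0.3 to 0.875 m from the base axis. Payload 4.2 kg.
Tool frame: the origin (TCP) lies midway between the tips of the shut fingers; the grasp point (between the pads) lies 19 mm behind it (r.grip_point_offset is the distance from the TCP to the grasp point, in m); z points along the fingers, y is the line along which they close (so a half turn about z gives the same grasp; the last joint's range is limited). The gripper opens to 85 mm and grips with 20 to 120 N. Pads are 22 mm wide; open, the fingers measure 114 mm over their backs; the gripper's body (76 mm by 85 mm) begins 54 mm behind the grasp point. The pads swing forward as they close: fully open they stand 13 mm farther back than shut.
Start: joints at [1.162, 0.32, 1.565, -0, 1.257, -0.02], TCP at [0.218, 0.532, 0.231] pointing down, gripper open.
Joint ranges: [-3.11, 3.11], [-0.84, 2.01], [0.21, 2.61], [-1.34, 4.49], [0.05, 2.63], [-2.56, 2.56]. Speed limits (rad/s): [2.57, 2.57, 3.14, 3.14, 3.14, 3.14].

INTERFACE

Orientations are given as a unit quaternion [x, y, z, w].
In Python, from station import r gives the robot as it stands.
- The arm moves only by the tool play_rows, never from a script. Its argument "targets" is text: rows parted by semicolons, each of 5 numbers parted by spaces: the shift along the tool's x, y, z in cm, then the turn about the tool's z in degrees, then the finger opening in cm, from 0 to 8.54. A call has 1 to 10 rows; each row shifts and turns the commanded pose from where the row before left it, along the tool's axes as they then stand; what a row does not reach is not made up. A row lasts 1/10 s, in which the tool goes at most 50 mm and 8.59 degrees, less where a joint would pass 70% of its speed; a pose out of reach is approached as far as the arm can. A call with a gripper value outside its range is refused whole. The fingers move at their own pace and stop on an object; the grip force is fixed at half the most. Time passes only in rows, so rows that do not move let the fingers close. It gives the time, the measured TCP pose, the force, the opening and the grip force at its end, in the units of the state.
- r.sense(): the state, without advancing time (a new reading comes with each control period).
- r.grab_frame(name): name is "side" or "top"; returns (picture, depth): 384x512x3 uint8, red, green, blue; 384x512 float32, m along the optical axis (not along the pixel's ray), 0 where there is no reading.
- r.camera_model(name): a dict with "fx", "fy", "cx", "cy" (pixels), "extrinsics" (4x4, takes a point from world to camera coordinates). Camera axes: x right, y down, z forward; pixel columns grow to the right and rows downward; lengths in m; the calibration is good to about 2 mm. A picture is of the moment at which its call begins. camera_model takes no time and is no camera call.
- r.hand_in(): hands the job in; it is judged then, once.
The state is a dict: "t": time; "qpos": joint angles; "dq": joint speeds; "joint_efforts": joint torques, N m; "eef_pos": TCP position; "tool_rot": TCP orientation; "force": force on the tool from outside, world axes, zero at the start; "ft_torque": the same for the moment, N m; "opening": finger opening in m; "gripper_force": force on a finger pad.
Only numpy, scipy, OpenCV 4.12 (cv2) and the standard library are available. Lean on these libraries where they do the work, as an engineer would, in place of code of your own. Each camera call takes 0.05 s, during which the arm holds its last target. There are 200 camera calls.

## Working session

There is one attempt and no reset: what is moved stays moved. The work goes in short steps, Python scripts to look and compute and a tool call to move; the robot and the scene stay as the last step left them, time stands still between calls to the robot, and variables do not carry over. Pictures are saved under pics/ and viewed, at most 10 in all, crops included, and the job is handed in when it is done.

Besides the shell and the picture viewer there is one more tool, called after ">>>" as name(argument=value, ...), one argument or row to a line, values as JSON. play_rows: Moves the arm, as the interface text tells. Its arguments: {"type":"object","properties":{"targets":{"type":"string"}},"required":["targets"]}

```bash
mkdir -p pics; cat > h.py <<'E'
from station import r
import numpy as np, cv2
def px(name,depth,u,v,k=2):
    m=r.camera_model(name);d=depth[v-k:v+k+1,u-k:u+k+1];z=np.median(d[d>0])
    p=np.array([(u-m['cx'])/m['fx']*z,(v-m['cy'])/m['fy']*z,z,1])
    return (np.linalg.inv(m['extrinsics'])@p)[:3]
def onz(name,u,v,z):
    m=r.camera_model(name);T=np.linalg.inv(m['extrinsics'])
    d=T[:3,:3]@np.array([(u-m['cx'])/m['fx'],(v-m['cy'])/m['fy'],1]);o=T[:3,3]
    return o+d*(z-o[2])/d[2]
def grab(name,tag):
    im,d=r.grab_frame(name);cv2.imwrite(f'pics/{tag}.png',im[:,:,::-1]);np.savez(f'pics/{tag}.npz',im=im,d=d);return im,d
def crop(im,u0,v0,u1,v1,s,tag):
    cv2.imwrite(f'pics/{tag}.png',cv2.resize(im[v0:v1,u0:u1,::-1],None,fx=s,fy=s,interpolation=cv2.INTER_CUBIC))
E
python3 - <<'E'
from h import *
a,_=grab('top','t0');b,_=grab('side','s0')
for n in('top','side'):
    m=r.camera_model(n);print(n,m['fx'],np.linalg.inv(m['extrinsics']).round(3).tolist())
print(r.sense())
E
```

```text
top 351.1821912919155 [[0.006, -0.992, 0.128, 0.504], [-1.0, -0.004, 0.012, 0.159], [-0.011, -0.128, -0.992, 0.963], [0.0, 0.0, 0.0, 1.0]]
side 460.6715963376247 [[0.996, -0.053, 0.073, 0.567], [-0.09, -0.658, 0.748, -0.67], [0.008, -0.751, -0.66, 0.809], [0.0, 0.0, 0.0, 1.0]]
{'t': 0.1, 'qpos': array([ 1.16205910e+00,  3.20207191e-01,  1.56553022e+00,  1.58690021e-05,
        1.25744400e+00, -1.99784093e-02]), 'dq': array([ 4.68599653e-05, -1.24568834e-03, -1.82525212e-03,  1.01887770e-03,
        4.19476913e-05,  2.31327358e-04]), 'joint_efforts': array([ 1.43118541e-03, -4.16401899e+01, -2.34705234e+01,  1.26891155e-04,
        4.77961396e-03, -1.84477372e-06]), 'eef_pos': array([0.21776054, 0.53170589, 0.2305887 ]), 'tool_rot': array([ 1.93160013e-01,  9.81166947e-01, -7.74592183e-04, -1.76353599e-04]), 'force': array([ 0.21782007, -0.12547117, -0.15664395]), 'ft_torque': array([-0.01145345,  0.00026888, -0.02720009]), 'gripper_force': 0.0, 'opening': 0.08542013526367244}
```

View pics/t0.png

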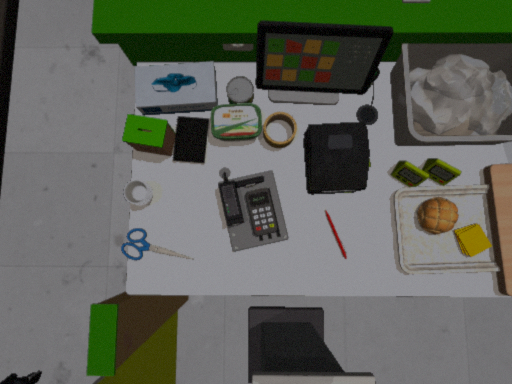

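View pics/s0.png

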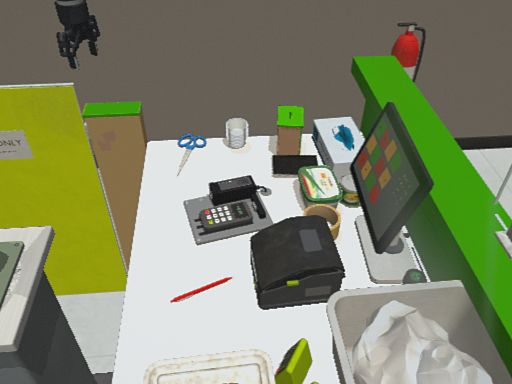

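The top view shows the dock at about (252,210), the reader at (262,213), the pen from (327,212) to (345,256), a printer at (337,157) and the tape roll at (279,130). In the side view the dock is at about (228,210) and the pen runs from (171,300) to (231,279). I'll enlarge both.

```bash
python3 - <<'E'
from h import *
a=np.load('pics/t0.npz')['im'];b=np.load('pics/s0.npz')['im']
crop(a,210,160,360,265,5.3,'t0c');crop(b,165,165,295,260,6,'s0c')
E
```

```text
(no output)
```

View pics/t0c.png

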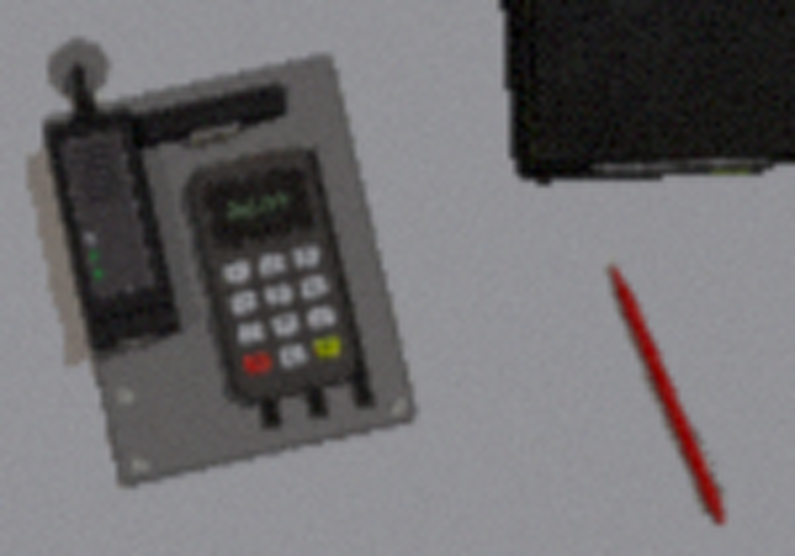

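View pics/s0c.png

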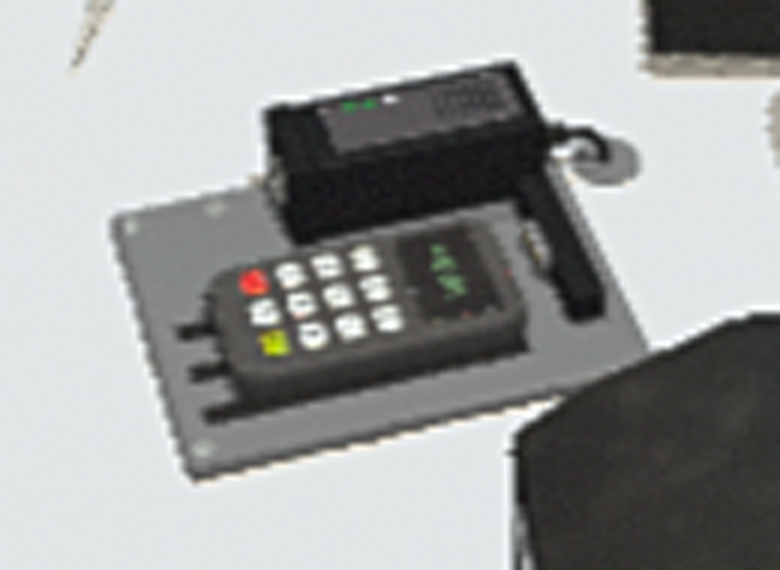

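The top crop gives the dock corners at (120,487), (413,415) and (333,57), the reader's top from (185,165) and (318,150) to (365,385) and (240,405), and the pen from (613,268) to (720,520). Next I'll compute poses and look at which end of the pen is the point.

```bash
python3 - <<'E'
from h import *
a=np.load('pics/t0.npz');b=np.load('pics/s0.npz')
T=lambda u,v,z:onz('top',210+(u+.5)/5.3-.5,160+(v+.5)/5.3-.5,z)[:2].round(4)
S=lambda u,v,z:onz('side',165+(u+.5)/6-.5,165+(v+.5)/6-.5,z)[:2].round(4)
print('top dock FL FR BR',T(120,487,.01),T(413,415,.01),T(333,57,.01))
print('side dock FL FR BR',S(112,215,.01),S(195,478,.008),S(655,350,.01))
print('housing top corners top',[T(*p,.052) for p in((45,120),(137,110),(180,328),(92,347))])
print('housing top side FL,FR,BR',[S(*p,.052) for p in((268,108),(285,165),(520,62))])
print('reader top (z30) top',[T(*p,.03) for p in((190,160),(318,150),(365,385),(240,405))])
print('reader side',[S(*p,.03) for p in((490,222),(525,335),(245,380),(215,290))])
print('backstop TR',T(287,110,.026),S(603,315,.022))
print('feet',T(270,428,.012),T(318,415,.012),T(362,404,.012))
print('pen',T(613,266,.005),T(720,522,.005),[onz('side',u,v,.005)[:2].round(4) for u,v in((171,300),(231,279))])
# pen mask PCA
for n,f in(('top',a),('side',b)):
    im=f['im'].astype(int);m=(im[...,0]-np.maximum(im[...,1],im[...,2])>60)
    if n=='top': m[:, :315]=0;m[:205]=0;m[270:]=0;m[:,360:]=0
    else: m[:270]=0;m[310:]=0;m[:,240:]=0;m[:,:160]=0
    ys,xs=np.nonzero(m);P=np.array([onz(n,x,y,.005)[:2] for x,y in zip(xs,ys)])
    c=P.mean(0);u,s,v=np.linalg.svd(P-c);t=(P-c)@v[0]
    w=(P-c)@v[1]
    print(n,len(xs),c.round(4),v[0].round(3),t.min().round(4),t.max().round(4))
    print([ (round(q,3),int(((t>q)&(t<=q+.008)).sum())) for q in np.arange(-.08,.08,.008)])
crop(b['im'],165,272,237,306,11,'pen');c=a['im'][205:262,320:352]
p=cv2.imread('pics/pen.png');q=cv2.rotate(cv2.resize(c[...,::-1],None,fx=7,fy=7,interpolation=cv2.INTER_CUBIC),cv2.ROTATE_90_CLOCKWISE)
w=792;o=np.zeros((p.shape[0]+q.shape[0],w,3),np.uint8);o[:p.shape[0],:p.shape[1]]=p;o[p.shape[0]:,:q.shape[1]]=q;cv2.imwrite('pics/pen.png',o[:600])
E
```

```text
top dock FL FR BR [0.4653 0.2128] [0.5023 0.0646] [0.6866 0.1046]
side dock FL FR BR [0.4675 0.2114] [0.5033 0.0598] [0.6887 0.1122]
housing top corners top [array([0.6463, 0.2497]), array([0.6515, 0.2042]), array([0.5438, 0.182 ]), array([0.5343, 0.2249])]
housing top side FL,FR,BR [array([0.5364, 0.2269]), array([0.5429, 0.19  ]), array([0.6451, 0.2489])]
reader top (z30) top [array([0.6295, 0.1782]), array([0.6349, 0.1135]), array([0.517 , 0.0903]), array([0.5067, 0.1525])]
reader side [array([0.6262, 0.1723]), array([0.6351, 0.1051]), array([0.5242, 0.0894]), array([0.5126, 0.141 ])]
backstop TR [0.656 0.129] [0.6683 0.1219]
feet [0.4953 0.1371] [0.502  0.1129] [0.5076 0.0906]
pen [ 0.5788 -0.0393] [ 0.4495 -0.0903] [array([ 0.4499, -0.0884]), array([ 0.5767, -0.0447])]
top 118 [ 0.5118 -0.0663] [-0.928 -0.373] -0.0684 0.0637
[(np.float64(-0.08), 0), (np.float64(-0.072), 2), (np.float64(-0.064), 6), (np.float64(-0.056), 6), (np.float64(-0.048), 8), (np.float64(-0.04), 7), (np.float64(-0.032), 8), (np.float64(-0.024), 6), (np.float64(-0.016), 8), (np.float64(-0.008), 7), (np.float64(-0.0), 7), (np.float64(0.008), 9), (np.float64(0.016), 7), (np.float64(0.024), 7), (np.float64(0.032), 8), (np.float64(0.04), 7), (np.float64(0.048), 9), (np.float64(0.056), 6), (np.float64(0.064), 0), (np.float64(0.072), 0)]
side 223 [ 0.5108 -0.0657] [-0.928 -0.372] -0.0712 0.0658
[(np.float64(-0.08), 0), (np.float64(-0.072), 6), (np.float64(-0.064), 11), (np.float64(-0.056), 12), (np.float64(-0.048), 12), (np.float64(-0.04), 13), (np.float64(-0.032), 15), (np.float64(-0.024), 13), (np.float64(-0.016), 14), (np.float64(-0.008), 15), (np.float64(-0.0), 13), (np.float64(0.008), 16), (np.float64(0.016), 12), (np.float64(0.024), 16), (np.float64(0.032), 13), (np.float64(0.04), 15), (np.float64(0.048), 15), (np.float64(0.056), 10), (np.float64(0.064), 2), (np.float64(0.072), 0)]
```

View pics/pen.png

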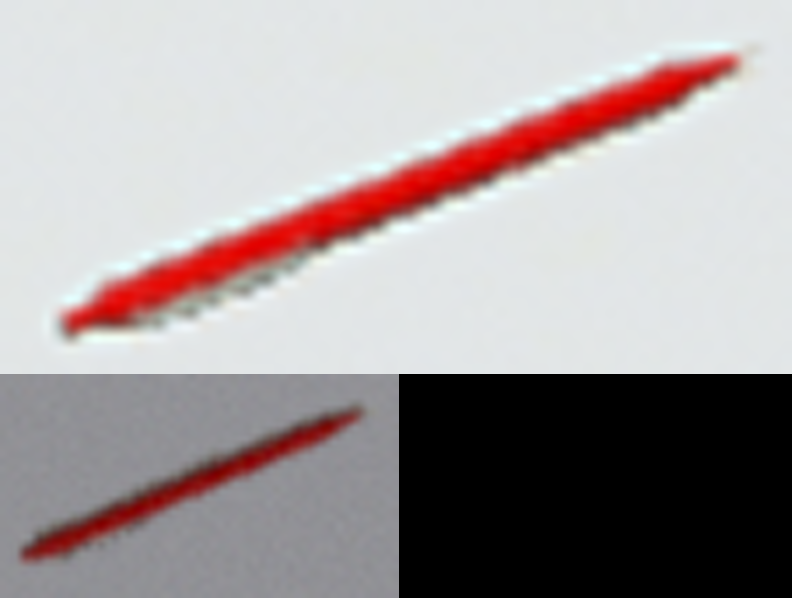

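The lower-left end is the blunt push cap with the clip beside it. The tapered point is the upper-right end, at world (0.579,-0.041). Now I'll fit the dock and reader poses by reprojection.

```bash
python3 - <<'E'
from h import *
from scipy.optimize import least_squares
def proj(n,P):
    m=r.camera_model(n);c=m['extrinsics']@np.append(P,1);return np.array([m['fx']*c[0]/c[2]+m['cx'],m['fy']*c[1]/c[2]+m['cy']])
t=lambda u,v:('top',210+(u+.5)/5.3-.5,160+(v+.5)/5.3-.5)
s=lambda u,v:('side',165+(u+.5)/6-.5,165+(v+.5)/6-.5)
D=[(t(120,487),(-105,80,10)),(t(413,415),(-105,-75,10)),(t(333,57),(90,-75,10)),(s(112,215),(-105,80,10)),(s(195,475),(-105,-75,10)),
 (t(45,120),(78,78,52)),(t(137,110),(78,33,52)),(t(180,328),(-35,33,52)),(t(92,347),(-35,78,52)),(s(268,108),(-35,78,52)),(s(285,168),(-35,33,52)),(s(520,62),(78,78,52)),(t(287,112),(62,-45,26))]
R=[(t(187,160),(62,33,20)),(t(318,150),(62,-33,20)),(t(367,385),(-60,-33,20)),(t(237,405),(-60,33,20)),(s(487,222),(62,33,20)),(s(525,325),(62,-33,20)),(s(243,385),(-60,-33,18)),(s(210,285),(-60,33,20))]
def fit(D,z0,x0):
    def f(x):
        c,q=np.cos(x[2]),np.sin(x[2]);o=[]
        for (n,u,v),p in D:
            p=np.array(p)/1e3;o.append(proj(n,[x[0]+c*p[0]-q*p[1],x[1]+q*p[0]+c*p[1],z0+p[2]])-[u,v])
        return np.ravel(o)
    g=least_squares(f,x0,loss='soft_l1');print(g.x.round(4),np.degrees(g.x[2]).round(2),f(g.x).reshape(-1,2).round(1).tolist());return g.x
d=fit(D,0,[.58,.15,.22]);k=fit(R,.01,[.57,.13,.2])
c,q=np.cos(d[2]),np.sin(d[2]);M=np.array([[c,q],[-q,c]])
print('reader in dock mm',(M@(k[:2]-d[:2])*1e3).round(1),np.degrees(k[2]-d[2]))
for p in((.4953,.1371),(.502,.1129),(.5076,.0906)):print('bar in dock',(M@(np.array(p)-d[:2])*1e3).round(1))
# white ring/orange
for n in('top','side'):
    im=np.load(f'pics/{n[0]}0.npz')['im'].astype(int)
    m=(im[...,0]>130)&(im[...,0]-im[...,2]>50)&(im[...,1]<im[...,0]-25);ys,xs=np.nonzero(m[185:240,180:245] if n=='side' else m[210:235,220:250]);print(n,len(xs))
print('well px side',[proj('side',[d[0]+c*-.035-q*y,d[1]+q*-.035+c*y,.031]).round(1).tolist() for y in(.045,.055,.065)])
E
```

```text
[0.5859 0.1576 0.2207] 12.65 [[0.1, -0.2], [1.2, 0.9], [0.2, -1.3], [-0.6, -0.3], [-1.5, -0.5], [-0.4, 0.5], [-1.0, -1.3], [-0.0, -0.3], [-0.4, -0.2], [-0.7, 0.3], [0.7, 1.6], [-0.1, -0.5], [0.7, -0.5]]
[0.5716 0.1327 0.1908] 10.93 [[1.1, 1.2], [0.5, -1.4], [0.2, -0.8], [0.1, 0.1], [0.4, -1.2], [1.3, -0.5], [-1.8, 0.1], [-1.7, -2.6]]
reader in dock mm [-19.4 -21.1] -1.7173829354239483
bar in dock [-92.9  -0.1]
bar in dock [-91.7 -25.2]
bar in dock [-91.1 -48.2]
top 0
side 18
well px side [[212.1, 197.4], [211.2, 194.8], [210.3, 192.3]]
```

>>> play_rows(
  targets="0 0 0 -7 0; 0 0 0 -7 0; 0 0 0 -7 0; 0 0 0 -7 0; 0 0 0 -7 0; -1.9 -3.8 0 0 0; -1.9 -3.8 0 0 0; -1.9 -3.8 0 0 0; -1.9 -3.8 0 0 0; -1.9 -3.8 0 0 0",
)

```text
t: 1.1
eef_pos: [0.3531, 0.3661, 0.231]
tool_rot: [-0.111, 0.994, -0.0, -0.0]
force: [0.8, -0.1, -0.2]
opening: -0.0001
gripper_force: 0.0
```

>>> play_rows(
  targets="-1.9 -3.8 0 0 0; -1.9 -3.8 0 0 0; -1.9 -3.8 0 0 0; -1.9 -3.8 0 0 0; -1.9 -3.8 0 0 0; -1.9 -3.8 0 0 0; -1.9 -3.8 0 0 0; -1.9 -3.8 0 0 0; -1.4 -3.8 0 0 0; 0 0 0 0 0",
)

```text
t: 2.1
eef_pos: [0.5919, 0.0667, 0.2303]
tool_rot: [-0.108, 0.994, -0.001, -0.0]
force: [-1.3, 0.4, 0.0]
opening: -0.0001
gripper_force: 0.0
```

```bash
cat >> h.py <<'E'
D0=np.array([.5859,.1576]);YAW=.2207
def st():
    s=r.sense();c,q=np.cos(YAW),np.sin(YAW);M=np.array([[c,q],[-q,c]]);a=s['tool_rot']
    y=np.degrees(2*np.arctan2(a[1],a[0]))-90
    print('t',round(s['t'],2),'dock mm',(M@(s['eef_pos'][:2]-D0)*1e3).round(1),'z',(s['eef_pos'][2]*1e3).round(1),'yaw',y.round(2),'w',s['eef_pos'].round(4),'F dock',(M@s['force'][:2]).round(2),s['force'][2].round(2),'op',round(s['opening'],4),'gf',s['gripper_force'],'q6',s['qpos'].round(2))
E
python3 -c "from h import *;st()"
```

```text
t 2.1 dock mm [-14.1 -90. ] z 230.3 yaw 102.45 w [0.5919 0.0667 0.2303] F dock [-1.18  0.66] 0.01 op -0.0001 gf 0.0 q6 [ 0.09  0.35  1.52 -0.    1.27 -1.69]
```

>>> play_rows(
  targets="1.4 0.5 -0 0 0; 0 0 4 0 0; 0 0 4 0 0; 0 0 4 0 0; 0 0 4 0 0; 0 0 4 0 0; 0 0 1.2 0 0; 0 0 0 0 0; 0 0.5 0 0 0; 0 0.5 0 0 0",
)

```text
t: 3.1
eef_pos: [0.5743, 0.0828, 0.0215]
tool_rot: [-0.111, 0.994, 0.0, 0.002]
force: [-0.1, 0.8, 0.8]
opening: -0.0003
gripper_force: 0.0
```

```bash
python3 -c "from h import *;st()"
```

```text
t 3.1 dock mm [-27.7 -70.4] z 21.5 yaw 102.71 w [0.5743 0.0828 0.0215] F dock [0.03 0.77] 0.76 op -0.0003 gf 0.0 q6 [ 0.12  0.53  1.82  0.    0.79 -1.67]
```

>>> play_rows(
  targets="0 0.25 0 0 0; 0 0.25 0 0 0; 0 0.25 0 0 0; 0 0.25 0 0 0; 0 0.25 0 0 0; 0 0.2 0 0 0; 0 0 0 0 0",
)

```text
t: 3.8
eef_pos: [0.57, 0.0965, 0.0196]
tool_rot: [-0.111, 0.994, 0.0, 0.001]
force: [0.7, -2.8, 1.6]
opening: 0.0004
gripper_force: 1.6
```

```bash
python3 - <<'E'
from h import *
st()
a,_=grab('top','t1');b,_=grab('side','s1')
x=cv2.resize(a[160:265,210:300],None,fx=4,fy=4,interpolation=cv2.INTER_CUBIC)
y=cv2.resize(b[165:255,170:285],None,fx=3.6,fy=3.6,interpolation=cv2.INTER_CUBIC)
o=np.zeros((420,790,3),np.uint8);o[:x.shape[0],:x.shape[1]]=x;o[:y.shape[0],365:365+y.shape[1]]=y
cv2.imwrite('pics/c1.png',o[:,:,::-1])
E
```

```text
t 3.8 dock mm [-28.9 -56.1] z 19.6 yaw 102.73 w [0.57   0.0965 0.0196] F dock [ 0.07 -2.9 ] 1.57 op 0.0004 gf 1.580389654263854 q6 [ 0.15  0.53  1.82  0.    0.79 -1.65]
```

View pics/c1.png

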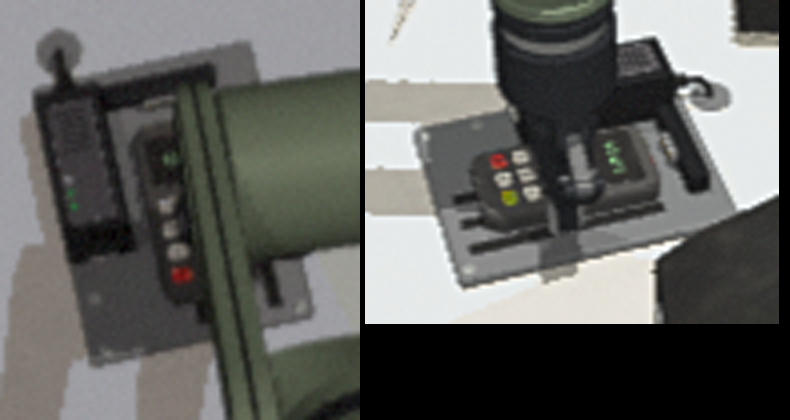

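The reader is sliding toward the side stop, and the black bars are fixed ribs on the deck. In the left panel a gap of roughly 8 mm to the housing remains at about x=135.

>>> play_rows(
  targets="0 0.2 0 0 0; 0 0.2 0 0 0; 0 0.2 0 0 0; 0 0 0 0 0",
)

```text
t: 4.3
eef_pos: [0.568, 0.1026, 0.0191]
tool_rot: [-0.111, 0.994, 0.0, -0.0]
force: [0.0, -2.5, 2.1]
opening: 0.0002
gripper_force: 1.1
```

>>> play_rows(
  targets="0 0.1 0 0 0; 0 0.1 0 0 0; 0 0 0 0 0",
)

```text
t: 4.6
eef_pos: [0.5675, 0.1043, 0.0191]
tool_rot: [-0.111, 0.994, 0.0, -0.0]
force: [-0.5, -2.2, 1.6]
opening: 0.0003
gripper_force: 1.0
```

```bash
python3 -c "from h import *;st()"
```

```text
t 4.6 dock mm [-29.6 -47.9] z 19.1 yaw 102.72 w [0.5675 0.1043 0.0191] F dock [-0.99 -2.01] 1.63 op 0.0003 gf 0.9944293489388656 q6 [ 0.16  0.53  1.82  0.    0.79 -1.63]
```

Still sliding freely, so I'll continue in small steps until the force rises.

>>> play_rows(
  targets="0 0.1 0 0 0; 0 0.1 0 0 0; 0 0 0 0 0",
)

```text
t: 4.9
eef_pos: [0.5672, 0.1063, 0.0192]
tool_rot: [-0.111, 0.994, 0.0, -0.0]
force: [-0.2, -0.9, 1.5]
opening: 0.0001
gripper_force: 0.8
```

>>> play_rows(
  targets="0 0.1 0 0 0; 0 0.1 0 0 0; 0 0 0 0 0",
)

```text
t: 5.2
eef_pos: [0.5672, 0.1073, 0.0193]
tool_rot: [-0.111, 0.994, -0.001, 0.0]
force: [1.3, -4.4, 1.5]
opening: 0.0
gripper_force: 2.6
```

>>> play_rows(
  targets="0 0.1 0 0 0; 0 0.1 0 0 0; 0 0 0 0 0; 0 0 0 0 0",
)

```text
t: 5.6
eef_pos: [0.5677, 0.1079, 0.0194]
tool_rot: [-0.112, 0.994, -0.002, 0.001]
force: [3.2, -10.1, 1.1]
opening: 0.0003
gripper_force: 5.1
```

```bash
python3 -c "from h import *;st()"
```

```text
t 5.6 dock mm [-28.6 -44.5] z 19.4 yaw 102.81 w [0.5677 0.1079 0.0194] F dock [  0.93 -10.58] 1.07 op 0.0003 gf 5.05284538900014 q6 [ 0.17  0.53  1.82 -0.    0.78 -1.62]
```

>>> play_rows(
  targets="0 -1.5 0 0 0; 0 -2 0 0 0; 0 0 -4 0 0; 0 0 -4 0 4; 4.2 3.5 0 0 4; 4.1 3.8 0 0 4; 0 0 2 0 4; 0 0 3 0 4; 0 0 3 0 4; 0 0 0 0 4",
)

```text
t: 6.6
eef_pos: [0.4832, 0.1231, 0.0163]
tool_rot: [-0.111, 0.994, -0.0, -0.004]
force: [0.2, -0.3, 0.2]
opening: 0.0402
gripper_force: 0.0
```

```bash
python3 -c "from h import *;st()"
```

```text
t 6.6 dock mm [-107.7  -11.2] z 16.3 yaw 102.7 w [0.4832 0.1231 0.0163] F dock [ 0.15 -0.37] 0.17 op 0.0402 gf 0.0 q6 [ 0.23  0.45  2.01  0.    0.69 -1.57]
```

>>> play_rows(
  targets="0 1.1 0.1 0 4; -0.5 0 0 0 4; -0.5 0 0 0 4; -0.3 0 0 0 4; -0.3 0 0 0 4; -0.3 0 0 0 4; -0.3 0 0 0 4; 0 0 0 0 4",
)

```text
t: 7.4
eef_pos: [0.506, 0.1393, 0.0183]
tool_rot: [-0.111, 0.994, 0.0, 0.0]
force: [-0.9, 0.1, -0.5]
opening: 0.0402
gripper_force: 0.0
```

```bash
python3 -c "from h import *;st()"
```

```text
t 7.4 dock mm [-82.   -0.4] z 18.3 yaw 102.71 w [0.506  0.1393 0.0183] F dock [-0.85  0.26] -0.49 op 0.0402 gf 0.0 q6 [ 0.25  0.47  1.95  0.    0.72 -1.55]
```

>>> play_rows(
  targets="-0.2 0 0 0 4; -0.2 0 0 0 4; -0.2 0 0 0 4; -0.1 0 0 0 4; 0 0 0 0 4",
)

```text
t: 7.9
eef_pos: [0.5127, 0.141, 0.0183]
tool_rot: [-0.111, 0.994, 0.0, 0.0]
force: [-0.6, -0.2, 0.1]
opening: 0.04
gripper_force: 0.2
```

>>> play_rows(
  targets="-0.1 0 0 0 4; -0.1 0 0 0 4; -0.1 0 0 0 4; 0 0 0 0 4",
)

```text
t: 8.3
eef_pos: [0.5155, 0.1416, 0.0183]
tool_rot: [-0.111, 0.994, 0.0, 0.0]
force: [-0.8, 0.1, -0.4]
opening: 0.04
gripper_force: 0.2
```

```bash
python3 -c "from h import *;st()"
```

```text
t 8.3 dock mm [-72.2  -0.2] z 18.3 yaw 102.73 w [0.5155 0.1416 0.0183] F dock [-0.77  0.23] -0.38 op 0.04 gf 0.24236572673544288 q6 [ 0.25  0.48  1.93  0.    0.73 -1.55]
```

>>> play_rows(
  targets="-0.1 0 0 0 4; -0.1 0 0 0 4; 0 0 0 0 4",
)

```text
t: 8.6
eef_pos: [0.5162, 0.1417, 0.0182]
tool_rot: [-0.111, 0.994, -0.0, -0.001]
force: [-5.2, -1.1, 2.6]
opening: 0.0401
gripper_force: 2.2
```

>>> play_rows(
  targets="-0.1 0 0 0 4; -0.1 0 0 0 4; 0 0 0 0 4",
)

```text
t: 8.9
eef_pos: [0.5162, 0.1417, 0.018]
tool_rot: [-0.111, 0.994, -0.0, -0.003]
force: [-8.7, -1.6, 5.4]
opening: 0.04
gripper_force: 4.2
```

>>> play_rows(
  targets="-0.1 0 0 0 4; -0.1 0 0 0 4; 0 0 0 0 4",
)

```text
t: 9.2
eef_pos: [0.5162, 0.1417, 0.0178]
tool_rot: [-0.111, 0.994, -0.001, -0.005]
force: [-12.5, -2.4, 7.3]
opening: 0.0397
gripper_force: 6.0
```

```bash
python3 -c "from h import *;st()"
```

```text
t 9.2 dock mm [-71.4  -0.3] z 17.8 yaw 102.72 w [0.5162 0.1417 0.0178] F dock [-12.72   0.36] 7.34 op 0.0397 gf 5.986148795345798 q6 [ 0.25  0.49  1.92  0.    0.74 -1.55]
```

>>> play_rows(
  targets="1 0 0 0 4; 1 0 0 0 4; 0 0 -4 0 0; 0 0 -4 0 0; -3 -3.8 0 0 0; -3 -3.8 0 0 0; 0 0 4 0 0; 0 0 4 0 0; 0 0 0 0 0; 0 0 0 0 0",
)

```text
t: 10.2
eef_pos: [0.577, 0.0776, 0.0185]
tool_rot: [-0.111, 0.994, 0.0, 0.0]
force: [0.3, -0.2, -0.2]
opening: -0.0001
gripper_force: 0.0
```

```bash
python3 -c "from h import *;st()"
```

```text
t 10.2 dock mm [-26.2 -76.1] z 18.5 yaw 102.73 w [0.577  0.0776 0.0185] F dock [ 0.25 -0.23] -0.24 op -0.0001 gf 0.0 q6 [ 0.11  0.54  1.81  0.    0.79 -1.68]
```

>>> play_rows(
  targets="-1 1 0 0 0; 0 1 0 0 0; 0 0.7 0 0 0; 0 0.2 0 0 0; 0 0.2 0 0 0; 0 0.2 0 0 0; 0 0 0 0 0; 0 0 0 0 0",
)

```text
t: 11.0
eef_pos: [0.5799, 0.1105, 0.0189]
tool_rot: [-0.111, 0.994, -0.001, 0.001]
force: [0.9, -4.9, 3.1]
opening: 0.0001
gripper_force: 2.9
```

```bash
python3 -c "from h import *;st()"
```

```text
t 11.0 dock mm [-16.1 -44.7] z 18.9 yaw 102.75 w [0.5799 0.1105 0.0189] F dock [-0.14 -4.94] 3.12 op 0.0001 gf 2.8740418888628483 q6 [ 0.17  0.55  1.79 -0.    0.8  -1.62]
```

>>> play_rows(
  targets="0 -1.5 0 0 0; 0 -1.5 0 0 0; 0 0 -4 0 3; 0 0 -4 0 3; 4 -4 0 -4.6 3; 4 -4 0 -4.6 3; 0 -4 0 0 3; 0 -2 0 0 3; 0 0 0 0 3; 0 0 0 0 3",
)

```text
t: 12.0
eef_pos: [0.5579, -0.0603, 0.098]
tool_rot: [-0.189, 0.982, 0.0, -0.0]
force: [0.1, 0.5, -0.6]
opening: 0.03
gripper_force: 0.0
```

```bash
cat >> h.py <<'E'
def togo(x,y):
    s=r.sense();a=s['tool_rot'];t=2*np.arctan2(a[1],a[0])-np.pi/2
    d=np.array([x,y])-s['eef_pos'][:2];Y=np.array([np.cos(t),np.sin(t)]);X=np.array([-Y[1],Y[0]])
    print('tool x,y cm',(d@X*100).round(2),(d@Y*100).round(2))
E
python3 - <<'E'
from h import *
st();togo(.514,-.0655)
a,_=grab('top','t2');b,_=grab('side','s2')
x=cv2.resize(a[160:260,210:300],None,fx=4.4,fy=4.4,interpolation=cv2.INTER_CUBIC)
y=cv2.resize(b[170:250,180:285],None,fx=3.8,fy=3.8,interpolation=cv2.INTER_CUBIC)
o=np.zeros((440,796,3),np.uint8);o[:x.shape[0],:x.shape[1]]=x;o[:y.shape[0],397:397+y.shape[1]]=y
cv2.imwrite('pics/c2.png',o[:,:,::-1])
E
```

```text
t 12.0 dock mm [ -75.  -206.5] z 98.0 yaw 111.81 w [ 0.5579 -0.0603  0.098 ] F dock [0.18 0.44] -0.6 op 0.03 gf 0.0 q6 [-0.13  0.42  1.78  0.    0.94 -2.08]
tool x,y cm 4.27 1.15
```

View pics/c2.png

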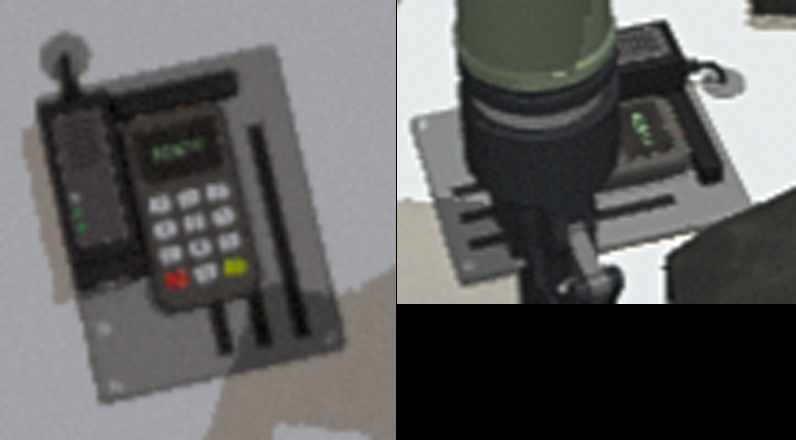

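The reader sits flush against both stops: its long side meets the housing at about (135,180) and its end meets the back stop at about (180,105). Next is the pen.

>>> play_rows(
  targets="2.2 0.6 0 0 3; 2.1 0.55 0 0 3; 0 0 3 0 3; 0 0 3 0 3; 0 0 2 0 3; 0 0 1 0 3; 0 0 0.4 0 3; 0 0 0 0 3",
)

```text
t: 12.9
eef_pos: [0.5144, -0.0646, 0.0044]
tool_rot: [-0.191, 0.982, 0.0, 0.0]
force: [0.2, 0.6, 1.4]
opening: 0.03
gripper_force: 0.0
```

```bash
python3 -c "from h import *;st();togo(.514,-.0655)"
```

```text
t 12.9 dock mm [-118.4 -201.1] z 4.4 yaw 111.97 w [ 0.5144 -0.0646  0.0044] F dock [0.32 0.52] 1.43 op 0.03 gf 0.0 q6 [-0.15  0.49  1.98  0.    0.68 -2.1 ]
tool x,y cm 0.07 -0.07
```

>>> play_rows(
  targets="0 0 0.1 0 1.5; 0 0 0 0 0.5; 0 0 0 0 0; 0 0 0 0 0; 0 0 0 0 0; 0 0 0 0 0; 0 0 0 0 0",
)

```text
t: 13.6
eef_pos: [0.515, -0.065, 0.0042]
tool_rot: [-0.19, 0.982, -0.0, 0.001]
force: [-0.2, 1.3, 6.4]
opening: 0.0065
gripper_force: 59.3
```

```bash
python3 -c "from h import *;st()"
```

```text
t 13.6 dock mm [-117.9 -201.7] z 4.2 yaw 111.91 w [ 0.515  -0.065   0.0042] F dock [0.13 1.32] 6.43 op 0.0065 gf 59.275497605558485 q6 [-0.15  0.49  1.98  0.    0.67 -2.1 ]
```

>>> play_rows(
  targets="0 0 0 0 3; 0 0 0 0 3; 0 0 0.15 0 3; 0 0 0.15 0 3; 0 0 0 0 3; 0 0 0 0 1; 0 0 0 0 0; 0 0 0 0 0; 0 0 0 0 0; 0 0 0 0 0",
)

```text
t: 14.6
eef_pos: [0.5145, -0.065, 0.0005]
tool_rot: [-0.19, 0.982, -0.0, 0.0]
force: [0.3, -0.4, 3.5]
opening: 0.0072
gripper_force: 59.3
```

```bash
python3 -c "from h import *;st()"
```

```text
t 14.6 dock mm [-118.4 -201.6] z 0.5 yaw 111.93 w [ 5.145e-01 -6.500e-02  5.000e-04] F dock [ 0.18 -0.47] 3.54 op 0.0072 gf 59.334665110800415 q6 [-0.15  0.49  1.98  0.    0.67 -2.1 ]
```

>>> play_rows(
  targets="0 0 -1 0 0; 0 0 -2 0 0; 0 0 -3 0 0; 0 0 -3 4.6 0; 0 0 0 4.65 0; 1 3 0 0 0; 1 4 0 0 0; 1.2 4 0 0 0; 0 4 0 0 0; 0 4 0 0 0",
)

```text
t: 15.6
eef_pos: [0.4403, 0.1146, 0.0908]
tool_rot: [-0.11, 0.994, 0.0, 0.0]
force: [0.4, 0.3, -0.5]
opening: 0.0071
gripper_force: 58.8
```

>>> play_rows(
  targets="0 4 0 0 0; 0 2.7 0 0 0; 0 0 0 0 0; 0 0 0 0 0; 0 0 0 0 0",
)

```text
t: 16.1
eef_pos: [0.4266, 0.1779, 0.0904]
tool_rot: [-0.11, 0.994, -0.0, -0.0]
force: [-0.3, -0.5, -0.5]
opening: 0.0073
gripper_force: 58.8
```

```bash
python3 - <<'E'
from h import *
st()
a,_=grab('top','t3');b,_=grab('side','s3')
x=cv2.resize(a[170:265,190:280],None,fx=4.4,fy=4.4,interpolation=cv2.INTER_CUBIC)
y=cv2.resize(b[130:235,150:250],None,fx=3.95,fy=3.95,interpolation=cv2.INTER_CUBIC)
o=np.zeros((420,796,3),np.uint8);o[:x.shape[0],:x.shape[1]]=x;o[:y.shape[0],397:397+y.shape[1]]=y
cv2.imwrite('pics/c3.png',o[:,:,::-1])
t0=np.load('pics/t0.npz')['im']
print(t0[222:228,226:244].sum(2)//3)
c,q=np.cos(YAW),np.sin(YAW);M=np.array([[c,q],[-q,c]])
for y in (.045,.055,.065):
  W=np.append(D0+M.T@[-.035,y],.031)
  for n in('top','side'):
    m=r.camera_model(n);p=m['extrinsics']@np.append(W,1);print(y,n,(m['fx']*p[0]/p[2]+m['cx']).round(1),(m['fy']*p[1]/p[2]+m['cy']).round(1))
E
```

```text
t 16.1 dock mm [-151.    54.7] z 90.4 yaw 102.64 w [0.4266 0.1779 0.0904] F dock [-0.38 -0.42] -0.49 op 0.0073 gf 58.79082945990376 q6 [ 0.37  0.29  2.02 -0.    0.84 -1.42]
[[ 61  28  26  27  25  28  30  29  23  25  25  31  27  29  21  27  29  45]
 [ 73  36  27  32  21  24  31  32  30  34  39  50  50  44  40  50  72  83]
 [ 77  43  31  25  25  22  43  57  65  76  64  59  59  62  75  84  88  90]
 [ 93  49  27  24  32  35  50  57  62  72  65  63  80  84  88  88  91  90]
 [106  74  52  48  51  53  59  63  82  81  86  85  89  89  92  92  90  95]
 [116  80  61  58  63  78  82  83  88  89  91  91  92  89  91  88  90  90]]
0.045 top 239.3 222.5
0.045 side 212.1 197.3
0.055 top 235.6 223.3
0.055 side 211.2 194.8
0.065 top 231.9 224.1
0.065 side 210.2 192.3
```

View pics/c3.png

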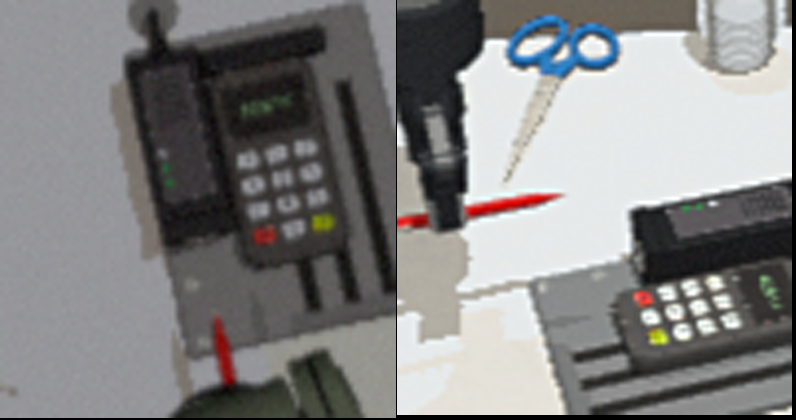

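The pen is held level. Its point is at about (217,316) in the left panel and (565,195) in the right panel, so I can triangulate it.

```bash
cat >> h.py <<'E'
def tri(ut,us):
    A=[]
    for n,(u,v) in(('top',ut),('side',us)):
        m=r.camera_model(n);K=np.array([[m['fx'],0,m['cx']],[0,m['fy'],m['cy']],[0,0,1]]);P=K@m['extrinsics'][:3]
        A+= [u*P[2]-P[0],v*P[2]-P[1]]
    X=np.linalg.svd(np.array(A))[2][-1];X=X[:3]/X[3]
    c,q=np.cos(YAW),np.sin(YAW);M=np.array([[c,q],[-q,c]]);print('tri',X.round(4),'dock',(M@(X[:2]-D0)*1e3).round(1),(X[2]*1e3).round(1))
def redaxis(n,tag,box):
    im=np.load(f'pics/{tag}.npz')['im'].astype(int);u0,v0,u1,v1=box
    m=im[v0:v1,u0:u1];m=m[...,0]-np.maximum(m[...,1],m[...,2])>25
    nn,l,s,c=cv2.connectedComponentsWithStats(m.astype(np.uint8))
    k=1+np.argmax(s[1:,4]);ys,xs=np.nonzero(l==k);print(n,'red n',len(xs),'x',u0+xs.min(),u0+xs.max(),'y',v0+ys.min(),v0+ys.max());
    for e in(xs.argmin(),xs.argmax(),ys.argmin(),ys.argmax()):print((u0+xs[e],v0+ys[e]),end=' ')
    f=cv2.fitLine(np.c_[u0+xs,v0+ys].astype(np.float32),cv2.DIST_L2,0,.01,.01).ravel();print('line',f.round(3))
E
python3 - <<'E'
from h import *
redaxis('top','t3',(225,235,250,262));redaxis('side','s3',(170,170,200,195))
tri((239.0,241.3),(192.3,179.0))
E
```

```text
top red n 56 x 238 243 y 242 257
(np.int64(238), np.int64(242)) (np.int64(243), np.int64(254)) (np.int64(238), np.int64(242)) (np.int64(241), np.int64(257)) line [2.05000e-01 9.79000e-01 2.40339e+02 2.49911e+02]
side red n 71 x 170 191 y 179 184
(np.int64(170), np.int64(181)) (np.int64(191), np.int64(179)) (np.int64(180), np.int64(179)) (np.int64(170), np.int64(184)) line [ 9.84000e-01 -1.81000e-01  1.78817e+02  1.81042e+02]
tri [0.4962 0.1919 0.0955] dock [-80.   53.1] 95.5
```

>>> play_rows(
  targets="0 0.05 3 0 0; 0 0 3 0 0; 0 0 0.4 0 0; -1 0 0 0 0; -1 0 0 0 0; -1 0 0 0 0; 0 0 0 0 0; 0 0 0 0 0",
)

```text
t: 17.0
eef_pos: [0.4563, 0.1859, 0.0268]
tool_rot: [-0.11, 0.994, 0.0, 0.0]
force: [0.3, 1.0, -0.2]
opening: 0.007
gripper_force: 58.8
```

```bash
python3 - <<'E'
from h import *
st()
a,_=grab('top','t4');b,_=grab('side','s4')
redaxis('top','t4',(225,222,250,262));redaxis('side','s4',(170,180,212,215))
x=cv2.resize(a[200:250,215:260],None,fx=8.8,fy=8.8,interpolation=cv2.INTER_CUBIC)
y=cv2.resize(b[165:220,170:220],None,fx=7.8,fy=7.8,interpolation=cv2.INTER_CUBIC)
o=np.zeros((440,796,3),np.uint8);o[:x.shape[0],:x.shape[1]]=x;o[:y.shape[0],400:400+y.shape[1]]=y
cv2.imwrite('pics/c4.png',np.clip(o[:,:,::-1].astype(float)*1.5,0,255).astype(np.uint8))
E
```

```text
t 17.0 dock mm [-120.2   56. ] z 26.8 yaw 102.67 w [0.4563 0.1859 0.0268] F dock [0.56 0.88] -0.23 op 0.007 gf 58.79599757026881 q6 [ 0.36  0.42  2.02  0.    0.7  -1.43]
top red n 36 x 236 240 y 230 240
(np.int64(236), np.int64(230)) (np.int64(240), np.int64(237)) (np.int64(236), np.int64(230)) (np.int64(237), np.int64(240)) line [2.26000e-01 9.74000e-01 2.37722e+02 2.35528e+02]
side red n 79 x 182 205 y 196 201
(np.int64(182), np.int64(199)) (np.int64(205), np.int64(196)) (np.int64(194), np.int64(196)) (np.int64(182), np.int64(201)) line [ 9.85000e-01 -1.74000e-01  1.91962e+02  1.98203e+02]
```

View pics/c4.png

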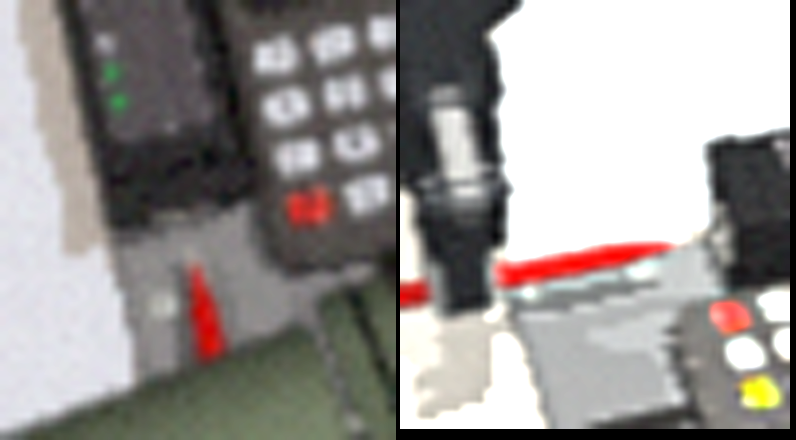

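In the left panel the well ring at about (180,218) lies on the pen's axis (tip at (193,262)). In the right panel the ring at about (722,240) lines up in height too, so I'm moving in.

>>> play_rows(
  targets="0 0 0.06 0 0; -0.5 0 0 0 0; -0.5 0 0 0 0; -0.4 0 0 0 0; -0.2 0 0 0 0; 0 0 0 0 0; 0 0 0 0 0",
)

```text
t: 17.8
eef_pos: [0.4712, 0.1893, 0.0256]
tool_rot: [-0.11, 0.994, -0.0, -0.0]
force: [-0.2, -0.5, -0.2]
opening: 0.0075
gripper_force: 58.8
```

```bash
python3 -c "from h import *;st()"
```

```text
t 17.8 dock mm [-105.   56.] z 25.6 yaw 102.68 w [0.4712 0.1893 0.0256] F dock [-0.27 -0.42] -0.19 op 0.0075 gf 58.79697047872469 q6 [ 0.36  0.44  1.98  0.    0.72 -1.43]
```

>>> play_rows(
  targets="-0.2 0 0 0 0; -0.1 0 0 0 0; -0.1 0 0 0 0; 0 0 0 0 0; 0 0 0 0 0",
)

```text
t: 18.3
eef_pos: [0.4747, 0.19, 0.0256]
tool_rot: [-0.11, 0.994, -0.0, -0.001]
force: [-2.5, -0.5, -0.8]
opening: 0.0071
gripper_force: 58.8
```

>>> play_rows(
  targets="-0.1 0 0 0 0; -0.1 0 0 0 0; 0 0 0 0 0; 0 0 0 0 0",
)

```text
t: 18.7
eef_pos: [0.4769, 0.1905, 0.0256]
tool_rot: [-0.11, 0.994, -0.0, -0.0]
force: [-4.2, -0.4, -1.4]
opening: 0.0072
gripper_force: 58.8
```

>>> play_rows(
  targets="-0.1 0 0 0 0; -0.1 0 0 0 0; 0 0 0 0 0; 0 0 0 0 0",
)

```text
t: 19.1
eef_pos: [0.4779, 0.1907, 0.0254]
tool_rot: [-0.11, 0.994, -0.0, -0.001]
force: [-6.0, -2.1, 0.3]
opening: 0.0073
gripper_force: 58.8
```

```bash
python3 -c "from h import *;st()"
```

```text
t 19.1 dock mm [-98.1  55.9] z 25.4 yaw 102.67 w [0.4779 0.1907 0.0254] F dock [-6.31 -0.7 ] 0.26 op 0.0073 gf 58.809708065818995 q6 [ 0.36  0.45  1.97  0.    0.73 -1.44]
```

>>> play_rows(
  targets="-0.1 0 0 0 0; -0.1 0 0 0 0; 0 0 0 0 0; 0 0 0 0 0; 0 0 0 0 0; 0 0 0 0 0; 0 0 0 0 0; 0 0 0 0 0; 0 0 0 0 0; 0 0 0 0 0",
)

```text
t: 20.1
eef_pos: [0.4784, 0.1907, 0.0251]
tool_rot: [-0.11, 0.994, -0.001, -0.003]
force: [-9.3, -1.0, 1.8]
opening: 0.0076
gripper_force: 58.9
```

>>> play_rows(
  targets="0 0 0 0 0; 0 0 0 0 0; 0 0 0 0 0; 0 0 0 0 0; 0 0 0 0 0; 0 0 0 0 0; 0 0 0 0 0; 0 0 0 0 0; 0 0 0 0 0; 0 0 0 0 0",
)

```text
t: 21.1
eef_pos: [0.4784, 0.1907, 0.0251]
tool_rot: [-0.11, 0.994, -0.001, -0.003]
force: [-7.9, -0.8, 1.3]
opening: 0.0071
gripper_force: 58.9
```

```bash
python3 -c "from h import *;st()"
```

```text
t 21.1 dock mm [-97.6  55.8] z 25.1 yaw 102.67 w [0.4784 0.1907 0.0251] F dock [-7.91  0.98] 1.35 op 0.0071 gf 58.87550080195069 q6 [ 0.36  0.45  1.96  0.    0.73 -1.44]
```

>>> play_rows(
  targets="1 0 0 0 0; 2 0 0 0 0; 2.5 0 0 0 0; 0 0 -3 0 0; 0 0 -3.5 0 0; 0 -4 0 0 0; 0 -4 0 0 0; 0 -4 0 0 0; 0 -4 0 0 0; 0 -4 0 0 0",
)

```text
t: 22.1
eef_pos: [0.4736, -0.0175, 0.0917]
tool_rot: [-0.11, 0.994, -0.001, 0.003]
force: [0.4, 0.3, -0.2]
opening: 0.0072
gripper_force: 58.8
```

>>> play_rows(
  targets="-1 -4 0 0 0; -1 -1.5 0 0 0; 0 0 2 0 0; 0 0 2 0 0; 0 0 2 0 0; 0 0 1.5 0 0; 0 0 0 0 0; 0 0 0 0 0",
)

```text
t: 22.9
eef_pos: [0.5043, -0.0652, 0.0163]
tool_rot: [-0.11, 0.994, -0.0, 0.001]
force: [1.3, 0.4, -0.4]
opening: 0.0073
gripper_force: 58.8
```

```bash
python3 -c "from h import *;st()"
```

```text
t 22.9 dock mm [-128.4 -199.5] z 16.3 yaw 102.68 w [ 0.5043 -0.0652  0.0163] F dock [1.33 0.12] -0.4 op 0.0073 gf 58.83852358208969 q6 [-0.15  0.46  1.99  0.    0.69 -1.94]
```

>>> play_rows(
  targets="0 0 0.6 0 0; 0 0 0.4 0 0; 0 0 0.3 0 0; 0 0 0.2 0 0; 0 0 0 0 0; 0 0 0 0 0",
)

```text
t: 23.5
eef_pos: [0.503, -0.065, 0.0007]
tool_rot: [-0.11, 0.994, 0.0, 0.0]
force: [0.4, -0.6, -0.0]
opening: 0.0074
gripper_force: 58.8
```

```bash
python3 -c "from h import *;st()"
```

```text
t 23.5 dock mm [-129.6 -199. ] z 0.7 yaw 102.67 w [ 0.503  -0.065   0.0007] F dock [ 0.26 -0.65] -0.0 op 0.0074 gf 58.84878008393571 q6 [-0.15  0.48  2.01  0.    0.65 -1.94]
```

>>> play_rows(
  targets="0 0 0 0 2; 0 0 0 0 3; 0 0 0 0 3; 0 0 -2 0 3; 0 0 -4 0 3; 0 0 -4 0 3; 0 0 -4 0 3; 3 -3 -3 0 3; 3 -4 0 0 3; 3 -4 0 0 3",
)

```text
t: 24.5
eef_pos: [0.44, -0.1918, 0.171]
tool_rot: [-0.111, 0.994, -0.001, 0.001]
force: [0.9, -0.2, 0.5]
opening: 0.0301
gripper_force: 0.0
```

>>> play_rows(
  targets="2 -4 0 0 3; 0 -4 0 0 3; 0 0 0 0 3; 0 0 0 0 3",
)

```text
t: 24.9
eef_pos: [0.4378, -0.2734, 0.1692]
tool_rot: [-0.109, 0.994, 0.001, -0.0]
force: [0.3, 0.8, 0.0]
opening: 0.03
gripper_force: 0.0
```

```bash
python3 - <<'E'
from h import *
st()
a,_=grab('top','t5');b,_=grab('side','s5')
x=cv2.resize(a[110:270,210:355],None,fx=3.3,fy=3.3,interpolation=cv2.INTER_CUBIC)
y=cv2.resize(b[165:310,165:285],None,fx=2.6,fy=2.6,interpolation=cv2.INTER_CUBIC)
o=np.zeros((540,796,3),np.uint8);o[:x.shape[0],:x.shape[1]]=x;o[:y.shape[0],482:482+y.shape[1]]=y
cv2.imwrite('pics/c5.png',o[:,:,::-1])
E
```

```text
t 24.9 dock mm [-238.9 -388.1] z 169.2 yaw 102.57 w [ 0.4378 -0.2734  0.1692] F dock [0.45 0.7 ] 0.01 op 0.03 gf 0.0 q6 [-0.58  0.28  1.79  0.    1.07 -2.37]
```

View pics/c5.png

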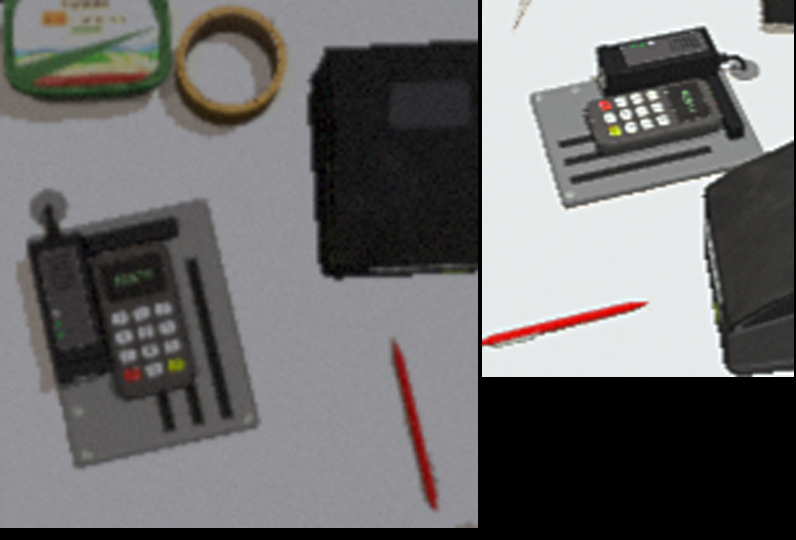

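The reader sits tight against both stops and the pen lies flat on the bare counter, from (395,342) to (433,508) in the left panel. The tape roll hasn't moved and the gripper is clear, so I'm handing in.

```bash
python3 -c "from h import *;print(r.hand_in())"
```

```text
the job is handed in; nothing more can be done
None
```

The job is handed in at about 25 s of the 72 s: the reader was slid against both stops, the pairing button held in for about 2 s with the pen's point, and the pen laid flat on the bare counter with the cups and tape untouched; the hand-in gave no verdict.

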